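Click the stop block onto the wire gauge bar

ROBOT

A 6-joint arm with a two-finger parallel gripper is mounted at the origin on the work surface. World frame = base frame: x ahead of the robot, y to its left, z up, the work surface at z = 0. Lengths are in mm, angles in rad, forces in N, time in s.
With the tool pointing down it reaches from about 275 to 750 mm from the base axis. Payload 10.2 kg.
Tool frame: the origin (TCP) lies at the centre of the arm's flange, where the gripper is bolted on; the fingertips stand ctrl.tip_reach ahead of it and the grasp point (between the pads) lies 155 mm ahead of it (ctrl.tip_reach is the distance from the TCP to the fingertips, in mm); z points along the fingers, y is the direction in which the jaws open and shut (so a half turn about z gives the same grasp; the last joint's range is limited). The gripper opens to 85 mm and grips with 20 to 120 N. Pads are 22 mm wide; open, the fingers measure 114 mm over their backs; the gripper's body (76 mm by 85 mm) begins 54 mm behind the grasp point. The pads swing forward as they close: fully open they stand 13 mm farther back than shut.
Start: joints at [-0.223, 0.313, 1.498, -0, 1.331, -0.223], TCP at [525.007, -0.014, 404.694] pointing down, gripper open.
Joint ranges: [-2.94, 2.94], [-0.97, 2.17], [0.19, 2.56], [-1.23, 4.37], [0.02, 3.11], [-2.88, 2.88]. Speed limits (rad/s): [2.39, 2.39, 3.01, 3.14, 3.14, 3.14].

INTERFACE

Orientations are given as a unit quaternion [w, x, y, z].
In Python, from rig import ctrl, viewer gives the robot as it stands.
- The arm moves only by the tool drive_tool, never from a script. Its argument "rows" is a list that holds one entry, the list of rows, each a list of 6 numbers: the shift along the world's x, y, z normalised to -1 to 1, where 1 is 0.1 m, then the turn, a rotation vector about the world's x, y, z normalised to -1 to 1, where 1 is 90 degrees. A call has 1 to 10 rows; each row is the pose to reach, as a shift and turn from the pose measured when the call began; what a row does not reach only later rows make up. A row lasts 1/8 s, in which the tool goes at most 62.5 mm and 10.7 degrees, less where a joint would pass 70% of its speed; a pose out of reach is approached as far as the arm can. A call with a number of a shift or a turn outside -1 to 1 is refused whole. A call with a gripper value outside its range is refused whole. "fingers" is the opening, from -1 (shut) to 1 (fully open), set as the call begins (left out, the last holds). The fingers move at their own pace and stop on an object; "force" is the grip in N (left out, the last holds). Time passes only in rows, so rows that repeat a pose let the fingers close. It gives the time, the measured TCP pose, the force and the opening at its end, in the units of the state.
- ctrl.sense(): the state, without advancing time (a new reading comes with each control period).
- viewer.capture(name): name is "scene" or "side" or "wrist"; returns the picture (480x640x3 uint8, red, green, blue); there is no depth.
- viewer.calibration(name): a dict with "mtx" (3x3 intrinsics, pixels), "extrinsics" (4x4, takes a point from camera to world coordinates). Camera axes: x right, y up, looking along -z (the intrinsics and any distortion apply to the point x, -y, -z); pixel columns grow to the right and rows downward; lengths in mm; the calibration is good to about 2 mm. A picture is of the moment at which its call begins: read the wrist's pose just before it. calibration takes no time and is no camera call; for the wrist camera it gives the pose at the moment of the call.
- ctrl.finish_job(): hands the job in, once; it reports no verdict.
The state is a dict: "time_s": time; "joints": joint angles; "dq": joint speeds; "tau": joint torques, N m; "eef_pos": TCP position; "ee_rot": TCP orientation; "force": force on the tool from outside, world axes, zero at the start; "wrist_torque": the same for the moment, N m; "grip_width": opening from 0.0 (shut) to 1.0 (fully open).
Only numpy, scipy, OpenCV 4.12 (cv2) and the standard library are available. Lean on these libraries where they do the work, as an engineer would, in place of code of your own. Each camera call takes 0.05 s, during which the arm holds its last target.

TASK

Set up the wire-length gauge for use: pick the loose aluminium stop block off the bench, thread it onto the free end of the gauge's square bar the same way up as it lies, and slide it gently along until the sprung ball under the bar clicks into the groove inside the block. Leave it clicked in there, not pushed on beyond it, and let go; never press the block against the gauge with more than about 25 N, and leave the pliers, jar and bradawl where they are.

Things in the scene. Friction and masses are not known exactly. Their poses are not given: they have to be found in the camera images.
- block_centre (a point): centre of the loose aluminium stop block, 90 (x) x 40 (y) x 40 (z) mm, about 280 g, 20 mm above the bench as it lies. An 18 x 18 mm bore runs through its middle along x. Half-way along, the bore's floor (-z) has a cross groove 4 mm deep, 8 mm wide, with sloping flanks; the floor's ends are bevelled (5 mm deep, 7 mm long). Same both ways round (x, -x). Grip it across its width (y).
- bar_tip (a point): centre of the free end face of the gauge's level bar, 90 mm above the bench; x along the bar from tip to post, z up. Bright steel, 16 x 16 mm, 140 mm from tip to post, oiled; its first 10 mm taper from 16 to 8 mm square at the tip. The detent ball sits hidden in its underside, on its centre line, 42 to 78 mm from the tip (not known closer); the block's centre ends just above the ball.
- gauge: the fixed gauge; origin on the bench straight below bar_tip, same axes. Dark base plate under the bar, 170 x 64 x 16 mm, from 10 to 180 mm beyond the tip; dark post holding the bar, 28 x 46 mm, 116 mm tall, its near face 140 mm beyond the tip, with two 14 mm pins on top.
- detent (a joint): how far the sprung ball (6 mm) is pressed into the bar, m. 0: out, 6 mm below the bar. About 3 to 5 mm while the bore's plain floor rides on it, under 2 mm when dropped into the groove or not covered. Spring 2 N (out) to 8 N. Along the bar the block takes some 2 to 6 N to mount the ball and 0 to 3 N to slide on, is drawn forward by 2 to 5 N at the groove, and takes 3 to 7 N to leave it.
- pliers: bystander: pliers with black grips, 160 mm long, lying flat (16 mm tall); origin under the pivot, x towards the jaws
- screw_jar: bystander: small closed glass jar, 52 mm wide, 62 mm tall; origin under its centre
- bradawl: bystander: bradawl with a dark wooden handle, 150 mm long, 26 mm thick, lying; origin under its middle, x towards the tip
There are look-alikes about, which are no part of the job. Leave any red look-alike of the part that bears block_centre alone. Of the things shaped like the gauge, the dark steel one is meant.

How it is judged:
By the outcome, as a careful person would: the job done as asked, in the order asked, and still so for the second after the job is handed in, with the robot touching nothing.
It also fails if it takes over 72 s, if anything falls off the work surface, if the arm or the gripper's body presses on something with over 40 N, if the wrist force passes 120 N, or if a joint passes its speed limit or range.

## Working session

There is one attempt and no reset: what is moved stays moved. The work goes in short steps, Python scripts to look and compute and a tool call to move; the robot and the scene stay as the last step left them, time stands still between calls to the robot, and variables do not carry over. Pictures are saved under pics/ and viewed, and the job is handed in when it is done.

Besides the shell and the picture viewer there is one more tool, called after "Request:" as name([rows], argument=value, ...), one row to a line, values as JSON. drive_tool: Moves the arm, as the interface text tells. Scaled input: -1 to 1 covers 0.1 m each way for a shift and 90 degrees each way for a turn. Its arguments: {"type":"object","properties":{"rows":{"type":"array","items":{"type":"array","items":{"type":"array","items":{"type":"number"}}}},"fingers":{"type":"number"},"force":{"type":"number"}},"required":["rows"]}

```bash
ls; mkdir -p pics
python3 - <<'E'
from rig import ctrl, viewer
import cv2
print(ctrl.sense(), ctrl.tip_reach)
for n in ("scene","side","wrist"):
    c=viewer.calibration(n); print(n,c)
    cv2.imwrite(f"pics/{n}0.png",viewer.capture(n)[:,:,::-1])
E
```

```text
pics
{'time_s': 0.0, 'joints': array([-2.23408950e-01,  3.13445493e-01,  1.49846550e+00, -1.09826974e-05,
        1.33097874e+00, -2.23427394e-01]), 'dq': array([-1.12239378e-03,  1.30805798e-03, -1.67962207e-04,  6.14689231e-04,
        7.21893947e-05,  7.32229160e-04]), 'tau': array([-5.78409599e-04, -4.12261176e+01, -2.59742296e+01, -3.58453699e-04,
        4.11797926e-03, -1.23038126e-05]), 'eef_pos': array([ 5.24956565e+02, -7.89211890e-03,  4.04126535e+02]), 'ee_rot': array([-5.45953713e-04,  7.07099187e-01,  7.07114078e-01, -3.50095871e-04]), 'force': array([ 0.60166377, -0.1595156 ,  0.48362818]), 'wrist_torque': array([-0.05578571, -0.02125437, -0.01955924]), 'grip_width': 1.0012745098195746} 173.4
scene {'mtx': array([[512.01123025,   0.        , 319.38319928],
       [  0.        , 512.01123025, 237.26622916],
       [  0.        ,   0.        ,   1.        ]]), 'extrinsics': array([[ 7.16326094e-01, -5.01218791e-01,  4.85444796e-01,
         9.98275671e+02],
       [ 6.97749194e-01,  5.09758356e-01, -5.03281711e-01,
        -5.87775486e+02],
       [ 4.79471005e-03,  6.99
[... 490 characters left out ...]
2],
       [ 1.48505161e-02,  7.88681197e-01,  6.14623000e-01,
         7.26884762e+02],
       [ 0.00000000e+00,  0.00000000e+00,  0.00000000e+00,
         1.00000000e+00]])}
wrist {'mtx': array([[342.63884816,   0.        , 320.0278345 ],
       [  0.        , 342.63884816, 241.40372202],
       [  0.        ,   0.        ,   1.        ]]), 'extrinsics': array([[ 9.99999328e-01, -4.41140498e-04,  1.07200902e-03,
         5.25459823e+02],
       [ 1.28405502e-04,  9.61223323e-01,  2.75771112e-01,
         7.10575108e+01],
       [-1.15209388e-03, -2.75770789e-01,  9.61222734e-01,
         3.74123883e+02],
       [ 0.00000000e+00,  0.00000000e+00,  0.00000000e+00,
         1.00000000e+00]])}
```

View pics/scene0.png

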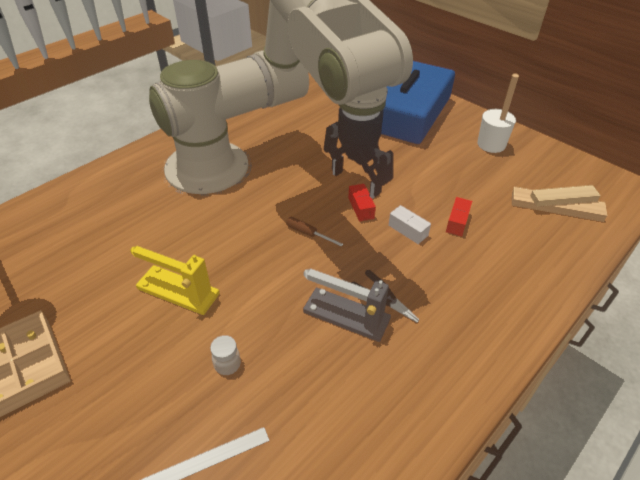

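View pics/side0.png

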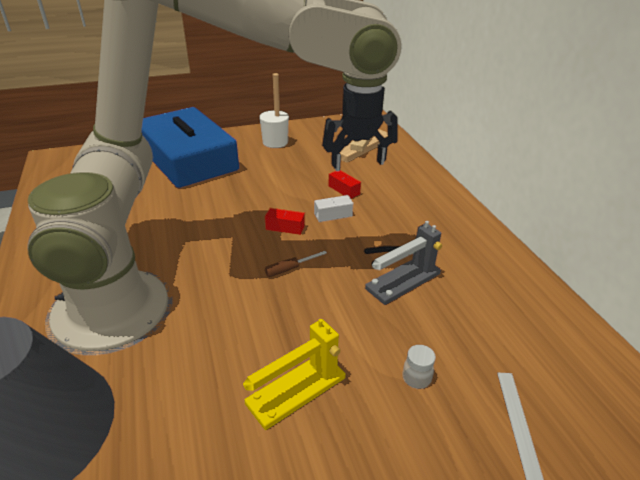

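View pics/wrist0.png

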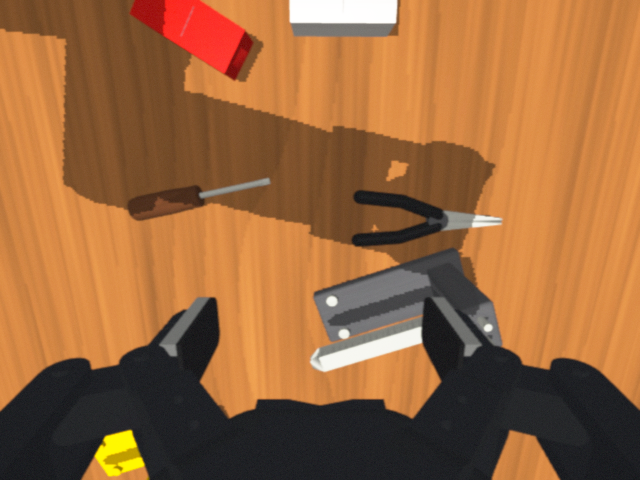

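Run:
```python
import cv2, numpy as np
a=cv2.imread("pics/scene0.png"); b=cv2.imread("pics/side0.png")
def c(i,x,y,w,h,k): return cv2.resize(i[y:y+h,x:x+w],(w*k,h*k),interpolation=cv2.INTER_CUBIC)
cv2.imwrite("pics/c1.png",np.vstack([c(a,340,180,160,70,5)]))
cv2.imwrite("pics/c2.png",c(a,290,250,140,100,5))
cv2.imwrite("pics/c3.png",c(b,260,165,120,80,6))
cv2.imwrite("pics/c4.png",c(b,350,210,110,100,6))
```

```text
(no output)
```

View pics/c1.png

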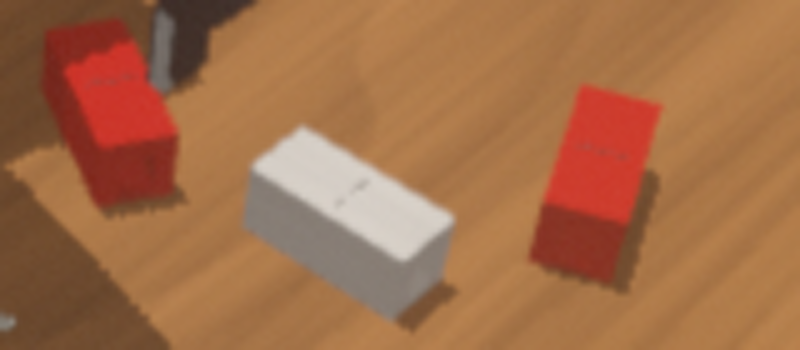

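View pics/c2.png

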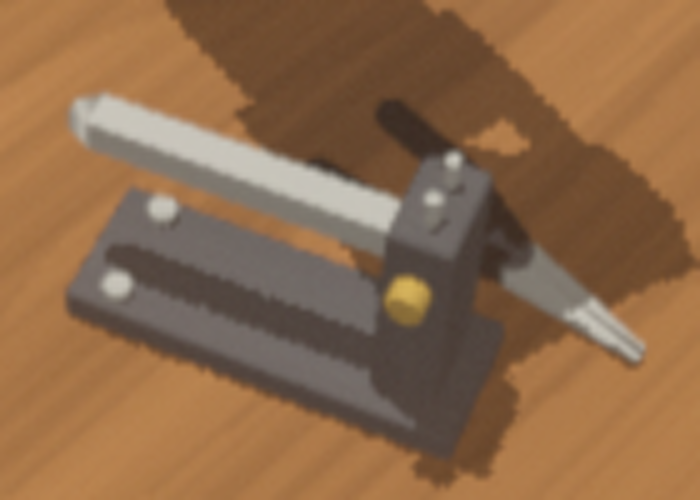

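View pics/c3.png

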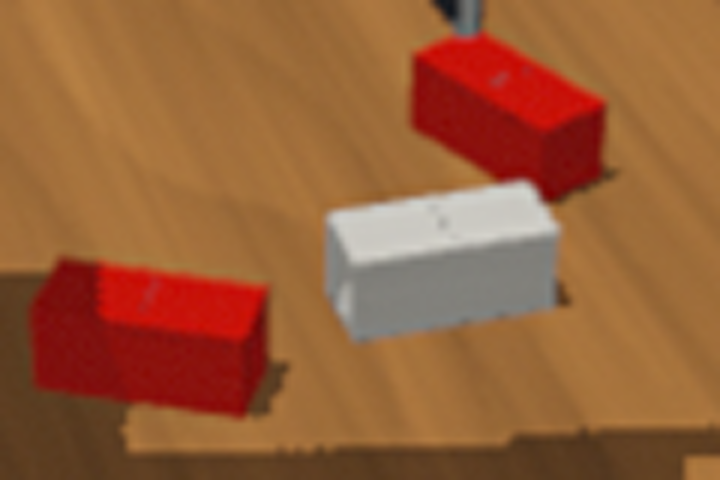

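View pics/c4.png

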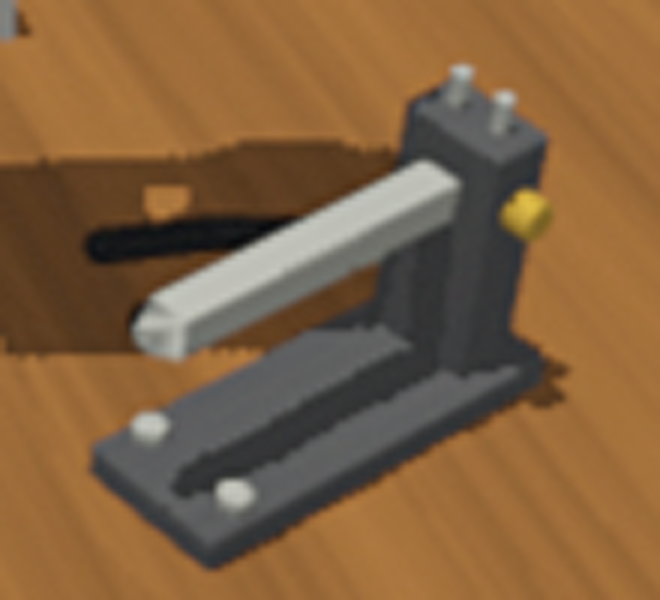

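```bash
cat > h.py <<'E'
import numpy as np, cv2
from scipy.optimize import least_squares
def proj(c,P):
    P=np.atleast_2d(P).astype(float); E=np.asarray(c["extrinsics"]); K=np.asarray(c["mtx"])
    q=(P-E[:3,3])@E[:3,:3]; q=q*[1,-1,-1]
    u=q@K.T; return u[:,:2]/u[:,2:]
def place(p,P):   # p = x,y,yaw, z0
    c,s=np.cos(p[2]),np.sin(p[2]); P=np.atleast_2d(P).astype(float)
    return np.c_[p[0]+c*P[:,0]-s*P[:,1],p[1]+s*P[:,0]+c*P[:,1],P[:,2]]
def fit(obs,p0):  # obs list of (calib,modelpts,pix)
    f=lambda p:np.concatenate([(proj(c,place(p,m))-np.array(x)).ravel() for c,m,x in obs])
    r=least_squares(f,p0,x_scale=[10,10,.1],loss="soft_l1"); return r.x,f(r.x)
def crop2px(x,ox,oy,k): return (np.array(x,float)+.5)/k-.5+[ox,oy]
def box(x0,x1,y,z0,z1): return [[(x0,-y,z),(x1,-y,z),(x1,y,z),(x0,y,z),(x0,-y,z)] for z in (z0,z1)]
def lines_block(): return box(-45,45,20,0,40)
def lines_gauge(): return box(10,180,32,0,16)+box(140,168,23,16,116)+box(10,140,8,82,98)+box(0,0.01,4,86,94)
def draw(im,c,p,L,col):
    for l in L:
        cv2.polylines(im,[np.round(proj(c,place(p,l))*16).astype(int)],False,col,1,cv2.LINE_AA,4)
E
cat > f1.py <<'E'
from h import *
from rig import viewer
S=viewer.calibration("scene"); D=viewer.calibration("side")
bm=lambda n:[{'A':(-45,-20),'B':(45,-20),'C':(45,20),'D':(-45,20)}[k[0]]+((40,) if k[1]=='t' else (0,)) for k in n.split()]
o1=(S,bm("At Bt Ct Dt Ab Bb"),crop2px([(250,165),(407,262),(454,217),(303,127),(246,229),(395,318)],340,180,5))
o2=(D,bm("At Bt Ct Dt Ab Bb"),crop2px([(349,263),(559,229),(530,180),(327,213),(357,340),(556,305)],260,165,6))
for o in ([o1],[o2],[o1,o2]):
    p,r=fit(o,[525,150,0]); print("block",p.round(3),np.abs(r).max().round(2))
pb=p
gm=[(10,8,98),(140,8,98),(140,-8,98),(140,-23,116),(140,23,116),(168,23,116),(168,-23,116),(10,32,16),(10,-32,16)]
g1=(S,gm,crop2px([(105,95),(402,205),(388,232),(388,238),(430,158),(493,180),(452,260),(133,188),(68,297)],290,250,5))
gm2=[(10,8,98),(10,-8,98),(140,8,98),(140,-8,98),(140,-23,116),(140,23,116),(168,-23,116),(168,23,116),(10,32,16),(10,-32,16)]
g2=(D,gm2,crop2px([(155,297),(187,317),(428,160),(462,183),(500,162),(413,100),(547,138),(455,82),(95,460),(210,550)],350,210,6))
for o in ([g1],[g2],[g1,g2]):
    p,r=fit(o,[525,-50,.2]); print("gauge",p.round(3),np.abs(r).max().round(2))
pg=p
for n,c in (("scene",S),("side",D),("wrist",viewer.calibration("wrist"))):
    im=cv2.imread(f"pics/{n}0.png"); draw(im,c,pb,lines_block(),(255,0,0)); draw(im,c,pg,lines_gauge(),(0,255,0))
    cv2.imwrite(f"pics/ov_{n}.png",im)
a=cv2.imread("pics/ov_scene.png")[175:355,290:470];b=cv2.imread("pics/ov_side.png")[165:305,300:480]
cv2.imwrite("pics/ov.png",np.vstack([cv2.resize(a,None,fx=3,fy=3),])); cv2.imwrite("pics/ov2.png",cv2.resize(b,None,fx=4,fy=4))
E
python3 f1.py
```

```text
block [5.44142e+02 1.90385e+02 9.00000e-03] 0.65
block [ 5.46268e+02  1.90136e+02 -1.10000e-02] 1.16
block [5.45128e+02 1.89919e+02 2.00000e-03] 0.99
gauge [ 5.17013e+02 -1.31889e+02  3.26000e-01] 1.49
gauge [ 5.17852e+02 -1.33172e+02  3.39000e-01] 2.55
gauge [ 5.17530e+02 -1.32647e+02  3.33000e-01] 2.7
```

```bash
ls pics
```

```text
c1.png
c2.png
c3.png
c4.png
ov.png
ov2.png
ov_scene.png
ov_side.png
ov_wrist.png
scene0.png
side0.png
wrist0.png
```

View pics/ov.png

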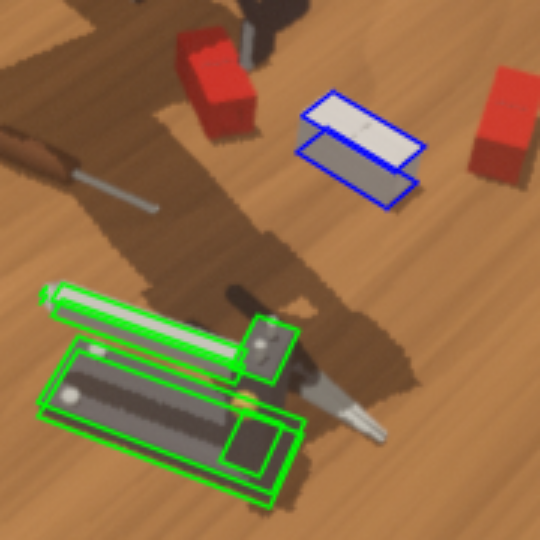

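View pics/ov2.png

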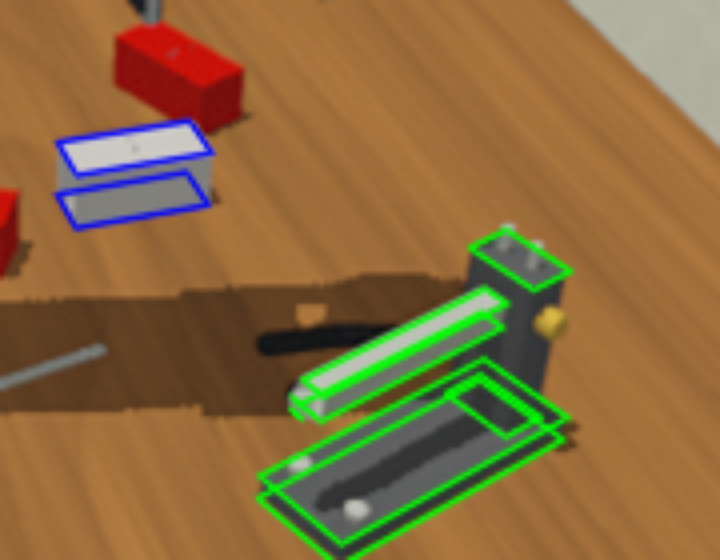

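View pics/ov_wrist.png

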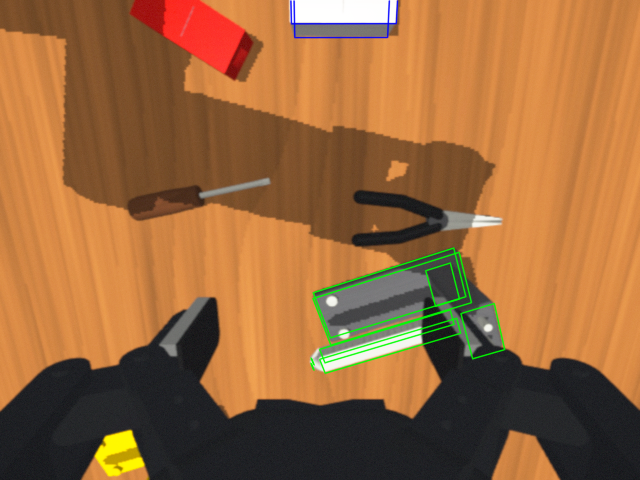

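Request:
drive_tool([
  [[0.1, 0.5, -0.2, 0, 0, -0.5], [0.2, 1, -0.4, 0, 0, -1], [0.2, 1, -0.5, 0, 0, -1], [0.2, 1, -0.5, 0, 0, -1], [0.2, 1, -0.5, 0, 0, -1], [0.2, 1, -0.5, 0, 0, -1], [0.2, 1, -0.5, 0, 0, -1], [0.2, 1, -0.5, 0, 0, -1], [0.2, 1, -0.5, 0, 0, -1], [0.2, 1, -0.5, 0, 0, -1]],
], fingers=1, force=40)

```text
time_s: 1.4
eef_pos: [545.0, 100.0, 354.0]
ee_rot: [-0.0, 1.0, 0.0, -0.0]
force: [-0.1, -0.5, 0.1]
grip_width: 0.999
```

Request:
drive_tool([
  [[0, 0.6, -0.3, 0, 0, 0], [0, 0.9, -0.5, 0, 0, 0], [0, 0.9, -0.7, 0, 0, 0], [0, 0.9, -0.7, 0, 0, 0], [0, 0.9, -0.7, 0, 0, 0]],
])

```text
time_s: 2.02
eef_pos: [545.2, 189.7, 285.0]
ee_rot: [-0.001, 1.0, 0.001, 0.0]
force: [-0.2, -1.2, 1.0]
grip_width: 1.007
```

```bash
cat > snap.py <<'E'
import sys
from h import *
from rig import ctrl, viewer
s=ctrl.sense(); 
from scipy.spatial.transform import Rotation as R
q=s["ee_rot"]; Rm=R.from_quat(np.r_[q[1:],q[0]])
print("t",round(s["time_s"],2),"pos",s["eef_pos"].round(2),"tooly",Rm.apply([0,1,0]).round(4),"toolz",Rm.apply([0,0,1]).round(4),"F",s["force"].round(2),"T",s["wrist_torque"].round(2),"g",round(s["grip_width"],3))
np.save("lastpose.npy",s["eef_pos"])
for n in sys.argv[2:]:
    c=viewer.calibration(n); im=viewer.capture(n); np.savez(f"pics/{n}_{sys.argv[1]}.npz",mtx=c["mtx"],extrinsics=c["extrinsics"])
    cv2.imwrite(f"pics/{n}_{sys.argv[1]}.png",im[:,:,::-1])
E
python3 snap.py 1 wrist
```

```text
t 2.02 pos [545.22 189.71 284.95] tooly [ 0.0013 -1.     -0.0011] toolz [ 9.0e-04  1.1e-03 -1.0e+00] F [-0.21 -1.18  1.01] T [ 0.04 -0.    0.  ] g 1.007
```

View pics/wrist_1.png

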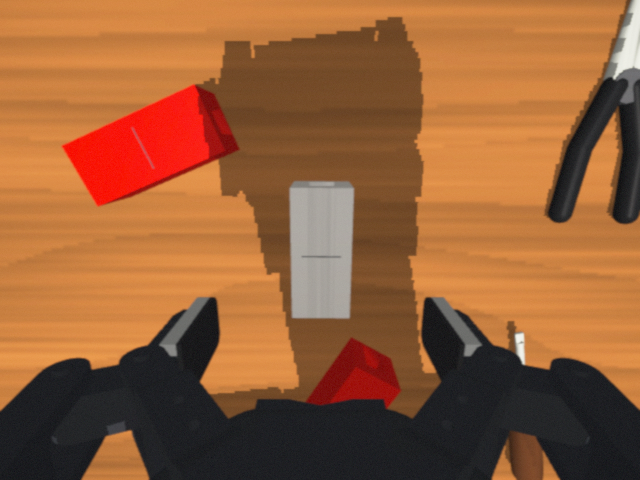

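```bash
cat >> h.py <<'E'
def ray(c,px,z):
    E=np.asarray(c["extrinsics"]);K=np.asarray(c["mtx"])
    d=np.linalg.inv(K)@[px[0],px[1],1]; d=E[:3,:3]@(d*[1,-1,-1]); o=E[:3,3]
    return o+d*(z-o[2])/d[2]
E
python3 - <<'E'
from h import *
c=np.load("pics/wrist_1.npz")
for px,z in [((352,340),40),((400,385),40),((306,404),40),((195,85),40),((98,205),40),((291,183),40),((352,183),40),((350,318),40),((292,318),40),((302,257),40),((341,257),40)]: print(px,z,ray(c,px,z).round(1))
E
```

```text
(352, 340) 40 [481.4 168.1  40. ]
(400, 385) 40 [443.7 131.5  40. ]
(306, 404) 40 [426.6 201.4  40. ]
(195, 85) 40 [648.1 263.2  40. ]
(98, 205) 40 [578.1 331.7  40. ]
(291, 183) 40 [592.1 209.1  40. ]
(352, 183) 40 [592.1 171.1  40. ]
(350, 318) 40 [498.8 170.   40. ]
(292, 318) 40 [498.7 210.4  40. ]
(302, 257) 40 [543.6 202.9  40. ]
(341, 257) 40 [543.6 177.1  40. ]
```

Request:
drive_tool([
  [[0, 0, -0.4, 0, 0, 0], [0, 0.0, -0.75, 0, 0, 0], [0, 0.0, -0.9, 0, 0, 0], [0, 0.0, -0.95, 0, 0, 0], [0, 0.0, -0.95, 0, 0, 0]],
])

```text
time_s: 2.7
eef_pos: [545.6, 189.7, 191.1]
ee_rot: [-0.001, 1.0, 0.0, 0.001]
force: [1.0, -0.9, 0.4]
grip_width: 0.999
```

Request:
drive_tool([
  [[0, 0, -0.08, 0, 0, 0], [0, 0, -0.08, 0, 0, 0], [0, 0, -0.08, 0, 0, 0]],
])

```text
time_s: 3.08
eef_pos: [545.7, 189.6, 183.3]
ee_rot: [-0.001, 1.0, 0.0, 0.002]
force: [0.3, 0.5, 0.1]
grip_width: 0.999
```

```bash
python3 snap.py 2
```

```text
t 3.08 pos [545.67 189.64 183.33] tooly [ 9.0e-04 -1.0e+00 -1.4e-03] toolz [ 0.0033  0.0014 -1.    ] F [0.3  0.47 0.11] T [ 0.04  0.05 -0.08] g 0.999
```

Request:
drive_tool([
  [[0, 0, -0.02, 0, 0, 0], [0, 0, -0.02, 0, 0, 0], [0, 0, -0.02, 0, 0, 0], [0, 0, -0.02, 0, 0, 0], [0, 0, -0.02, 0, 0, 0], [0, 0, -0.02, 0, 0, 0], [0, 0, -0.02, 0, 0, 0], [0, 0, -0.02, 0, 0, 0]],
], fingers=-1, force=45)

```text
time_s: 4.08
eef_pos: [545.8, 189.6, 181.5]
ee_rot: [-0.001, 1.0, 0.0, 0.002]
force: [-0.7, -0.8, 3.3]
grip_width: 0.463
```

```bash
python3 snap.py 3
```

```text
t 4.08 pos [545.76 189.64 181.51] tooly [ 9.0e-04 -1.0e+00 -1.5e-03] toolz [ 0.0036  0.0015 -1.    ] F [-0.66 -0.81  3.3 ] T [-0.1   0.06  0.05] g 0.463
```

Run:
```python
from h import *
from rig import viewer
S=viewer.calibration("scene");D=viewer.calibration("side")
for n,c,px,z in [("scene posttop",S,(197,262),116),("side posttop",D,(322,328),116),("scene bartip",S,(136,251),90),("side bartip",D,(248,385),90),("scene base",S,(140,288),10),("scene base",S,(212,308),10),("jar top",S,(225,345),62),("side jar",D,(421,353),62)]: print(n,ray(c,px,z).round(0))
u=np.array([np.cos(.333),np.sin(.333)])
for d in (110,85,60,45,0): print(d,np.array([517.5,-132.6])-d*u)
```

```text
scene posttop [ 364. -275.  116.]
side posttop [ 360. -282.  116.]
scene bartip [ 228. -334.   90.]
side bartip [ 223. -338.   90.]
scene base [ 249. -360.   10.]
scene base [ 400. -285.   10.]
jar top [ 520. -338.   62.]
side jar [ 521. -339.   62.]
110 [ 413.54274454 -168.55676623]
85 [ 437.16939351 -160.3847739 ]
60 [ 460.79604248 -152.21278158]
45 [ 474.97203186 -147.30958618]
0 [ 517.5 -132.6]
```

Request:
drive_tool([
  [[0, 0, 0.2, 0, 0, 0], [0, 0, 0.6, 0, 0, 0], [0, 0, 1, 0, 0, 0], [0, 0, 1, 0, 0, 0], [0, 0, 1, 0, 0, 0]],
])

```text
time_s: 4.7
eef_pos: [545.3, 189.6, 280.0]
ee_rot: [-0.001, 1.0, 0.0, 0.0]
force: [0.1, 0.0, -3.4]
grip_width: 0.462
```

Request:
drive_tool([
  [[-0.15, -0.4, 0.1, 0, 0, 0.05], [-0.3, -0.8, 0.2, 0, 0, 0.1], [-0.4, -1, 0.2, 0, 0, 0.1]],
])

```text
time_s: 5.08
eef_pos: [504.6, 88.1, 298.8]
ee_rot: [-0.001, 0.997, 0.079, -0.001]
force: [0.6, 0.3, -3.2]
grip_width: 0.457
```

Request:
drive_tool([
  [[-0.2, -0.5, 0, 0, 0, 0.05], [-0.4, -1, 0, 0, 0, 0.1], [-0.4, -1, 0, 0, 0, 0.1]],
])

```text
time_s: 5.45
eef_pos: [463.6, -14.2, 297.4]
ee_rot: [-0.001, 0.988, 0.155, -0.002]
force: [0.6, 0.5, -2.2]
grip_width: 0.459
```

Request:
drive_tool([
  [[-0.15, -0.5, 0, 0, 0, 0], [-0.3, -1, 0, 0, 0, 0], [-0.3, -1, 0, 0, 0, 0]],
])

```text
time_s: 5.82
eef_pos: [433.1, -116.0, 296.3]
ee_rot: [-0.002, 0.988, 0.153, -0.003]
force: [-0.8, -0.1, -3.1]
grip_width: 0.457
```

```bash
python3 snap.py 4 wrist
```

```text
t 5.83 pos [ 433.13 -116.05  296.34] tooly [ 0.302  -0.9533 -0.0043] toolz [-0.0069  0.0024 -1.    ] F [-0.8  -0.08 -3.15] T [ 0.01  0.01 -0.01] g 0.457
```

View pics/wrist_4.png

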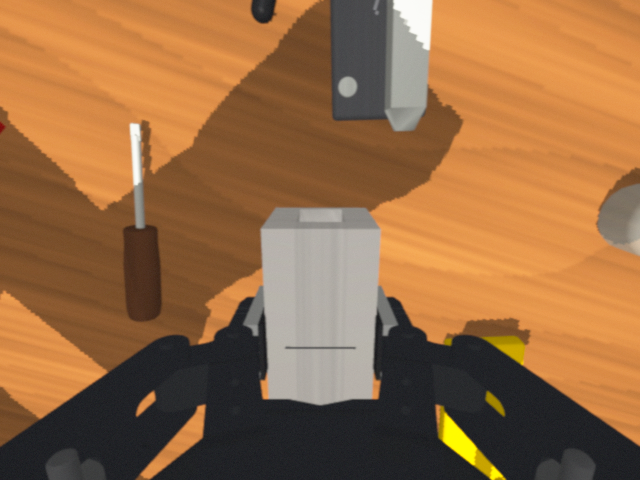

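Request:
drive_tool([
  [[0.0, -0.3, -0.1, 0, -0.006, 0.01], [0.0, -0.44, -0.3, 0, -0.006, 0.017], [0.0, -0.44, -0.45, 0, -0.006, 0.017], [0.0, -0.44, -0.45, 0, -0.006, 0.017], [0.0, -0.44, -0.45, 0, -0.006, 0.017]],
])

```text
time_s: 6.5
eef_pos: [433.9, -157.9, 251.6]
ee_rot: [-0.001, 0.986, 0.167, 0.002]
force: [0.6, -0.9, -2.6]
grip_width: 0.462
```

```bash
python3 snap.py 5 wrist side
```

```text
t 6.5 pos [ 433.87 -157.87  251.62] tooly [ 0.3301 -0.944  -0.0019] toolz [ 0.0026  0.0029 -1.    ] F [ 0.65 -0.92 -2.56] T [ 0.03 -0.06  0.05] g 0.462
```

View pics/wrist_5.png

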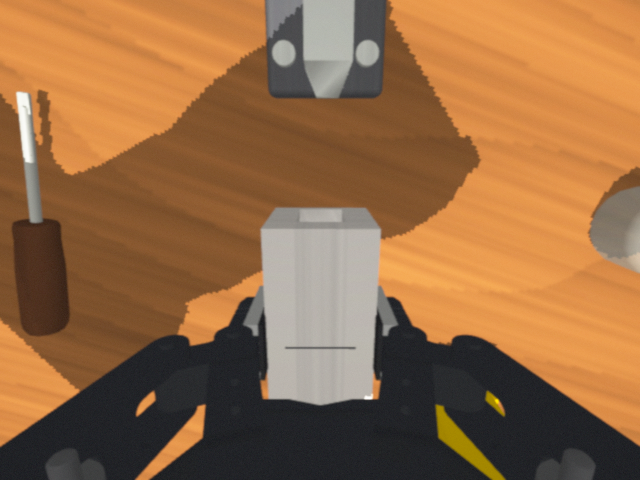

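View pics/side_5.png

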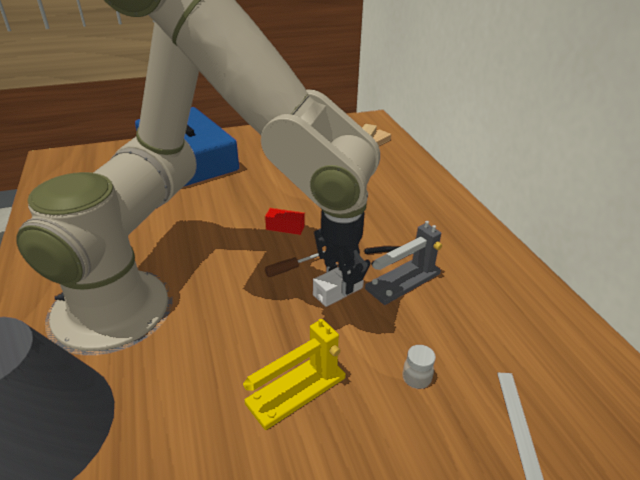

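Run:
```python
import cv2
a=cv2.imread("pics/wrist_5.png")
cv2.imwrite("pics/w5c.png",cv2.resize(a[0:110,260:400],None,fx=5,fy=5,interpolation=cv2.INTER_CUBIC))
cv2.imwrite("pics/w5d.png",cv2.resize(a[200:410,255:390],None,fx=3,fy=3,interpolation=cv2.INTER_CUBIC)[:600])
```

```text
(no output)
```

View pics/w5c.png

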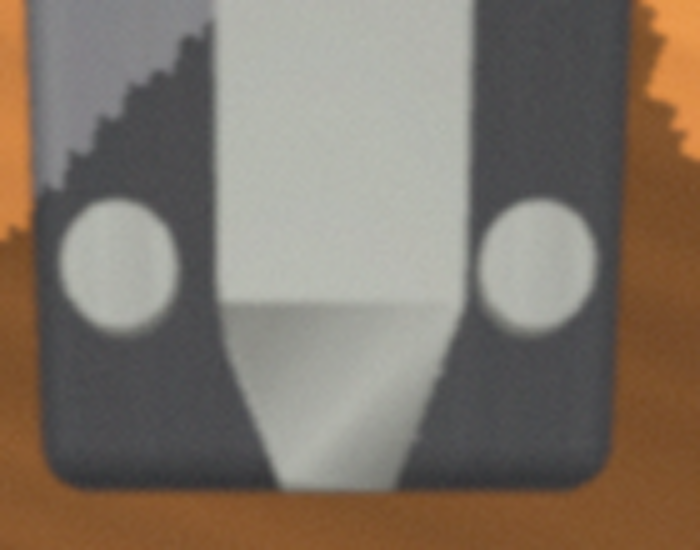

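View pics/w5d.png

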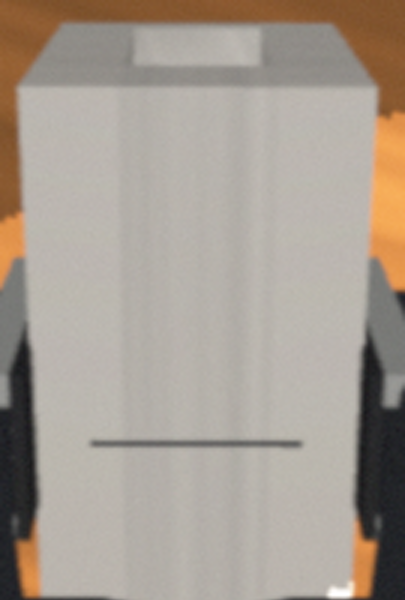

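Run:
```python
from h import *
c=np.load("pics/wrist_5.npz")
P={n:ray(c,px,z) for n,px,z in [("tipL",(316.2,97.8),94),("tipR",(339.3,97.8),94),("sL",(303.5,60.3),98),("sR",(352.9,60.3),98),("tL",(302.5,0),98),("tR",(354.7,0),98),("bL",(260.9,228.9),110.1),("bR",(380.6,228.9),110.1),("mL",(284.9,347.6),110.1),("mR",(355.2,347.6),110.1)]}
def yaw(a,b): d=b-a; return np.arctan2(d[1],d[0])
m=lambda a,b:(P[a]+P[b])/2
for a,b in (("tipL","tipR"),("sL","sR"),("tL","tR"),("bL","bR"),("mL","mR")): print(a,m(a,b).round(2),np.linalg.norm(P[a]-P[b]).round(2),"perp yaw",round(yaw(P[b],P[a])-np.pi/2,4))
print("bar yaw",yaw(m("sL","sR"),m("tL","tR")),"blk yaw",yaw(m("mL","mR"),m("bL","bR")))
y=.333
u=np.array([np.cos(y),np.sin(y),0]);v=np.array([-u[1],u[0],0])
o=m("mL","mR")
for k in (("tipL","tipR"),("sL","sR"),("tL","tR"),("bL","bR")): d=m(*k)-o; print(k,d@u,d@v)
# refine gauge w/ all three
```

```text
tipL [ 516.06 -130.87   94.  ] 8.0 perp yaw 0.3362
sL [ 526.34 -127.28   98.  ] 16.13 perp yaw 0.336
tL [ 542.45 -121.66   98.  ] 16.33 perp yaw 0.3357
bL [ 474.88 -142.73  110.1 ] 40.14 perp yaw 0.337
mL [ 431.98 -157.49  110.1 ] 26.11 perp yaw 0.3379
bar yaw 0.33565729231394636 blk yaw 0.3314261690971347
('tipL', 'tipR') 88.16040551728234 -2.3283526207286096
('sL', 'sR') 99.05179992669956 -2.2913213380487156
('tL', 'tR') 116.10923070934751 -2.2459946516472917
('bL', 'bR') 45.36368766080153 -0.0713948324555055
```

Request:
drive_tool([
  [[0.1, 0.0, 0, 0, 0, 0], [0.25, 0.06, 0, 0, 0, 0], [0.367, 0.102, 0, 0, 0, 0], [0.367, 0.102, 0, 0, 0, 0], [0.367, 0.102, 0, 0, 0, 0]],
])

```text
time_s: 7.22
eef_pos: [470.4, -147.9, 251.7]
ee_rot: [-0.001, 0.986, 0.167, 0.002]
force: [0.3, 0.4, -2.2]
grip_width: 0.463
```

```bash
python3 snap.py 6 wrist side
python3 - <<'E'
import cv2
a=cv2.imread("pics/wrist_6.png");b=cv2.imread("pics/side_6.png")
cv2.imwrite("pics/w6c.png",cv2.resize(a[60:300,220:420],None,fx=2.5,fy=2.5,interpolation=cv2.INTER_CUBIC)[:600])
cv2.imwrite("pics/s6c.png",cv2.resize(b[220:320,310:450],None,fx=5,fy=5,interpolation=cv2.INTER_CUBIC)[:600])
E
```

```text
t 7.22 pos [ 470.35 -147.88  251.72] tooly [ 0.33   -0.944  -0.0016] toolz [ 0.0027  0.0026 -1.    ] F [ 0.28  0.44 -2.17] T [-0.03  0.01  0.03] g 0.463
```

View pics/w6c.png

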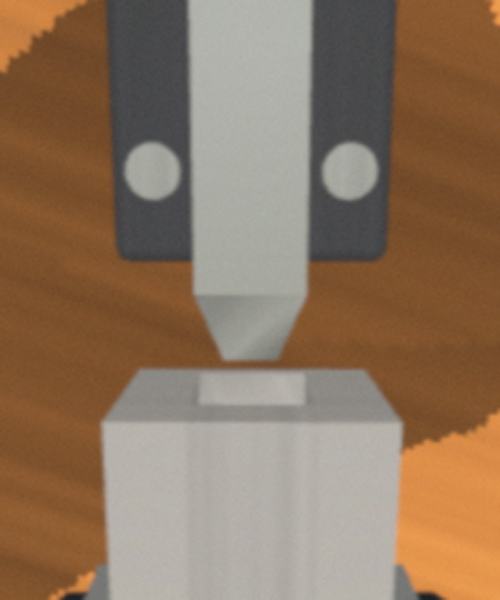

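View pics/s6c.png

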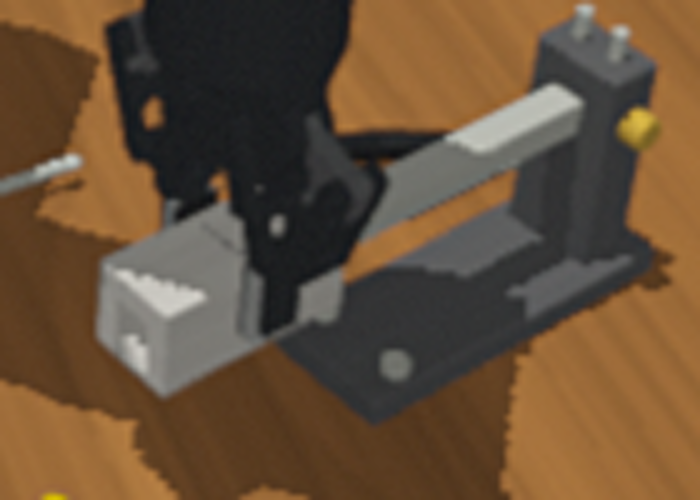

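Request:
drive_tool([
  [[0.028, 0.01, 0, 0, 0, 0], [0.057, 0.02, 0, 0, 0, 0], [0.085, 0.03, 0, 0, 0, 0], [0.113, 0.04, 0, 0, 0, 0], [0.113, 0.04, 0, 0, 0, 0]],
])

```text
time_s: 7.95
eef_pos: [481.7, -144.0, 251.8]
ee_rot: [-0.001, 0.986, 0.167, 0.002]
force: [-1.0, 0.1, -2.7]
grip_width: 0.463
```

```bash
python3 snap.py 7 wrist
python3 - <<'E'
import cv2
a=cv2.imread("pics/wrist_7.png")
cv2.imwrite("pics/w7c.png",cv2.resize(a[60:300,220:420],None,fx=2.5,fy=2.5,interpolation=cv2.INTER_CUBIC)[:600])
E
```

```text
t 7.95 pos [ 481.69 -143.97  251.82] tooly [ 0.3297 -0.9441 -0.0013] toolz [ 0.003   0.0025 -1.    ] F [-0.96  0.13 -2.7 ] T [-0.01  0.   -0.03] g 0.463
```

View pics/w7c.png

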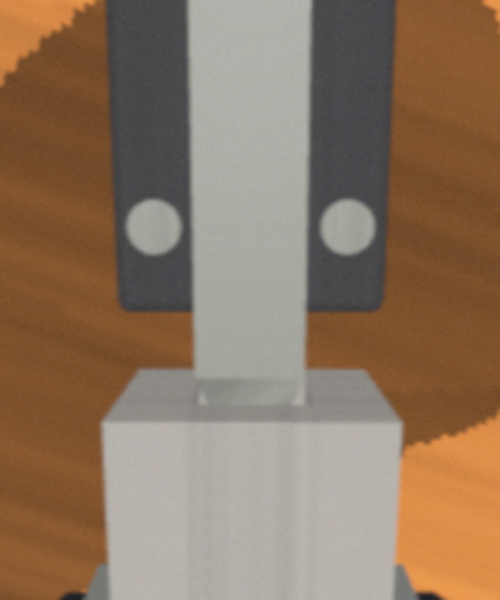

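Request:
drive_tool([
  [[0.028, 0.01, 0, 0, 0, 0], [0.057, 0.02, 0, 0, 0, 0], [0.085, 0.03, 0, 0, 0, 0], [0.113, 0.039, 0, 0, 0, 0], [0.113, 0.039, 0, 0, 0, 0]],
])

```text
time_s: 8.62
eef_pos: [493.0, -140.0, 251.8]
ee_rot: [-0.001, 0.986, 0.167, 0.002]
force: [-0.5, 0.0, -3.2]
grip_width: 0.461
```

Request:
drive_tool([
  [[0.028, 0.01, 0, 0, 0, 0], [0.057, 0.02, 0, 0, 0, 0], [0.085, 0.03, 0, 0, 0, 0], [0.113, 0.039, 0, 0, 0, 0], [0.113, 0.039, 0, 0, 0, 0]],
])

```text
time_s: 9.25
eef_pos: [504.5, -136.1, 251.7]
ee_rot: [-0.001, 0.986, 0.167, 0.002]
force: [1.5, -1.1, -2.9]
grip_width: 0.459
```

```bash
python3 snap.py 8 wrist
python3 - <<'E'
import cv2
a=cv2.imread("pics/wrist_8.png")
cv2.imwrite("pics/w8c.png",cv2.resize(a[60:300,220:420],None,fx=2.5,fy=2.5,interpolation=cv2.INTER_CUBIC)[:600])
E
```

```text
t 9.25 pos [ 504.48 -136.07  251.74] tooly [ 0.33   -0.944  -0.0014] toolz [ 0.0029  0.0025 -1.    ] F [ 1.46 -1.06 -2.9 ] T [ 0.07 -0.04  0.  ] g 0.459
```

View pics/w8c.png

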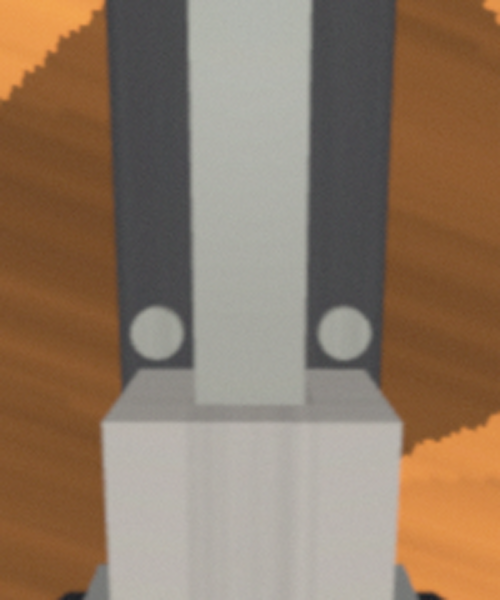

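Request:
drive_tool([
  [[0.024, 0.008, 0, 0, 0, 0], [0.047, 0.016, 0, 0, 0, 0], [0.071, 0.025, 0, 0, 0, 0], [0.071, 0.025, 0, 0, 0, 0]],
])

```text
time_s: 9.8
eef_pos: [511.6, -133.5, 251.7]
ee_rot: [-0.001, 0.986, 0.167, 0.002]
force: [-0.4, 0.9, -3.2]
grip_width: 0.46
```

Request:
drive_tool([
  [[0.019, 0.006, 0, 0, 0, 0], [0.038, 0.013, 0, 0, 0, 0], [0.038, 0.013, 0, 0, 0, 0]],
])

```text
time_s: 10.18
eef_pos: [515.5, -132.2, 251.7]
ee_rot: [-0.001, 0.986, 0.167, 0.002]
force: [0.3, 0.1, -3.0]
grip_width: 0.46
```

Request:
drive_tool([
  [[0.019, 0.006, 0, 0, 0, 0], [0.038, 0.013, 0, 0, 0, 0], [0.038, 0.013, 0, 0, 0, 0]],
])

```text
time_s: 10.55
eef_pos: [519.4, -130.8, 251.7]
ee_rot: [-0.001, 0.986, 0.168, 0.002]
force: [0.0, -0.2, -3.0]
grip_width: 0.46
```

Request:
drive_tool([
  [[0.019, 0.006, 0, 0, 0, 0], [0.038, 0.013, 0, 0, 0, 0], [0.038, 0.013, 0, 0, 0, 0]],
])

```text
time_s: 10.92
eef_pos: [523.3, -129.5, 251.7]
ee_rot: [-0.001, 0.986, 0.168, 0.002]
force: [1.0, 0.1, -2.8]
grip_width: 0.46
```

Request:
drive_tool([
  [[0.019, 0.006, 0, 0, 0, 0], [0.038, 0.013, 0, 0, 0, 0], [0.038, 0.013, 0, 0, 0, 0]],
])

```text
time_s: 11.3
eef_pos: [527.3, -128.1, 251.6]
ee_rot: [-0.001, 0.986, 0.168, 0.002]
force: [0.0, 0.2, -2.5]
grip_width: 0.458
```

Request:
drive_tool([
  [[0.014, 0.005, 0, 0, 0, 0], [0.028, 0.01, 0, 0, 0, 0], [0.028, 0.01, 0, 0, 0, 0]],
])

```text
time_s: 11.68
eef_pos: [530.1, -127.0, 251.6]
ee_rot: [-0.001, 0.986, 0.168, 0.002]
force: [-0.5, 0.6, -2.0]
grip_width: 0.461
```

Request:
drive_tool([
  [[0.014, 0.005, 0, 0, 0, 0], [0.028, 0.01, 0, 0, 0, 0], [0.028, 0.01, 0, 0, 0, 0]],
])

```text
time_s: 12.05
eef_pos: [533.0, -126.0, 251.6]
ee_rot: [-0.001, 0.986, 0.168, 0.002]
force: [-0.2, 0.5, -3.7]
grip_width: 0.461
```

Request:
drive_tool([
  [[0.014, 0.005, 0, 0, 0, 0], [0.028, 0.01, 0, 0, 0, 0], [0.028, 0.01, 0, 0, 0, 0]],
])

```text
time_s: 12.42
eef_pos: [535.9, -125.0, 251.6]
ee_rot: [-0.001, 0.986, 0.168, 0.002]
force: [-0.6, -0.3, -2.9]
grip_width: 0.462
```

Request:
drive_tool([
  [[0.014, 0.005, 0, 0, 0, 0], [0.028, 0.01, 0, 0, 0, 0], [0.028, 0.01, 0, 0, 0, 0]],
])

```text
time_s: 12.8
eef_pos: [538.8, -123.9, 251.6]
ee_rot: [-0.001, 0.986, 0.168, 0.002]
force: [0.0, -0.1, -2.7]
grip_width: 0.46
```

Request:
drive_tool([
  [[0.014, 0.004, 0, 0, 0, 0], [0.028, 0.009, 0, 0, 0, 0], [0.028, 0.009, 0, 0, 0, 0]],
])

```text
time_s: 13.18
eef_pos: [541.7, -123.0, 251.6]
ee_rot: [-0.001, 0.986, 0.168, 0.002]
force: [-0.2, 0.3, -2.5]
grip_width: 0.465
```

Request:
drive_tool([
  [[0.014, 0.005, 0, 0, 0, 0], [0.028, 0.01, 0, 0, 0, 0], [0.028, 0.01, 0, 0, 0, 0]],
])

```text
time_s: 13.55
eef_pos: [544.5, -121.9, 251.6]
ee_rot: [-0.001, 0.986, 0.168, 0.002]
force: [-0.5, 0.5, -2.0]
grip_width: 0.46
```

Request:
drive_tool([
  [[0.014, 0.005, 0, 0, 0, 0], [0.028, 0.01, 0, 0, 0, 0], [0.028, 0.01, 0, 0, 0, 0]],
])

```text
time_s: 13.92
eef_pos: [547.2, -120.9, 251.2]
ee_rot: [-0.001, 0.986, 0.168, 0.001]
force: [-1.6, -1.2, -4.5]
grip_width: 0.461
```

Request:
drive_tool([
  [[0.01, 0.0035, 0.003, 0, 0, 0], [0.019, 0.0065, 0.004, 0, 0, 0], [0.019, 0.0065, 0.004, 0, 0, 0]],
])

```text
time_s: 14.3
eef_pos: [549.1, -120.1, 251.3]
ee_rot: [-0.001, 0.986, 0.168, 0.001]
force: [-2.6, -0.3, -7.3]
grip_width: 0.46
```

```bash
python3 snap.py 9
```

```text
t 14.3 pos [ 549.06 -120.13  251.33] tooly [ 0.3313 -0.9435 -0.0025] toolz [ 0.0015  0.0032 -1.    ] F [-2.56 -0.34 -7.29] T [-0.14  0.65  0.01] g 0.46
```

Request:
drive_tool([
  [[0.01, 0.002, 0.004, 0, 0, 0], [0.019, 0.005, 0.005, 0, 0, 0], [0.019, 0.005, 0.005, 0, 0, 0]],
])

```text
time_s: 14.68
eef_pos: [550.8, -119.6, 251.5]
ee_rot: [-0.002, 0.986, 0.168, 0.001]
force: [-3.8, -1.6, -9.0]
grip_width: 0.462
```

Request:
drive_tool([
  [[0.01, 0.003, 0.004, 0, 0, 0], [0.019, 0.0065, 0.004, 0, 0, 0], [0.019, 0.0065, 0.004, 0, 0, 0]],
])

```text
time_s: 15.05
eef_pos: [552.9, -118.8, 251.8]
ee_rot: [-0.002, 0.986, 0.168, 0.001]
force: [-0.4, 0.2, -10.6]
grip_width: 0.463
```

Request:
drive_tool([
  [[0.01, 0.003, 0.003, 0, 0, 0], [0.019, 0.0065, 0.004, 0, 0, 0], [0.019, 0.0065, 0.004, 0, 0, 0]],
])

```text
time_s: 15.42
eef_pos: [555.0, -118.0, 252.3]
ee_rot: [-0.002, 0.986, 0.168, 0.001]
force: [0.1, 0.6, -10.5]
grip_width: 0.462
```

```bash
python3 snap.py 10 wrist
```

```text
t 15.43 pos [ 555.04 -118.04  252.25] tooly [ 0.3313 -0.9435 -0.0029] toolz [ 0.0022  0.0038 -1.    ] F [  0.12   0.59 -10.51] T [ 0.04  0.1  -0.  ] g 0.462
```

View pics/wrist_10.png

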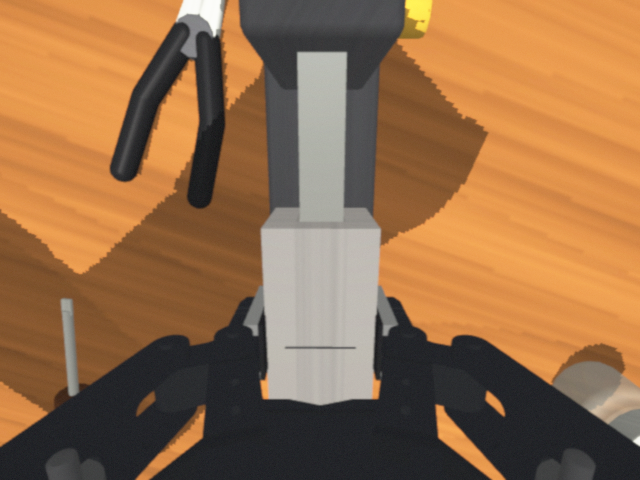

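Request:
drive_tool([
  [[0.03, 0.01, -0.008, 0, 0, 0], [0.06, 0.021, -0.008, 0, 0, 0], [0.09, 0.031, -0.008, 0, 0, 0], [0.12, 0.042, -0.008, 0, 0, 0], [0.12, 0.042, -0.008, 0, 0, 0]],
])

```text
time_s: 16.1
eef_pos: [567.5, -113.6, 251.7]
ee_rot: [-0.002, 0.986, 0.168, 0.002]
force: [1.8, 2.2, -10.9]
grip_width: 0.463
```

```bash
python3 snap.py 11
```

```text
t 16.1 pos [ 567.5  -113.62  251.67] tooly [ 0.3313 -0.9435 -0.0023] toolz [ 0.0041  0.0039 -1.    ] F [  1.77   2.21 -10.94] T [ 0.06 -0.04  0.  ] g 0.463
```

Request:
drive_tool([
  [[0.03, 0.009, -0.004, 0, 0, 0], [0.06, 0.019, -0.004, 0, 0, 0], [0.09, 0.029, -0.004, 0, 0, 0], [0.12, 0.039, -0.004, 0, 0, 0], [0.12, 0.039, -0.004, 0, 0, 0]],
])

```text
time_s: 16.73
eef_pos: [580.0, -109.5, 251.5]
ee_rot: [-0.001, 0.986, 0.168, 0.003]
force: [1.1, 1.5, -9.3]
grip_width: 0.461
```

```bash
python3 snap.py 12
```

```text
t 16.73 pos [ 579.97 -109.52  251.45] tooly [ 0.3313 -0.9435 -0.0018] toolz [ 0.006  0.004 -1.   ] F [ 1.1   1.53 -9.33] T [ 0.12 -0.16  0.07] g 0.461
```

Request:
drive_tool([
  [[0.01, 0.003, 0, 0, 0.002, 0], [0.019, 0.006, 0, 0, 0.002, 0], [0.019, 0.006, 0, 0, 0.002, 0]],
])

```text
time_s: 17.1
eef_pos: [582.0, -108.9, 251.5]
ee_rot: [-0.002, 0.986, 0.168, 0.002]
force: [0.6, 0.1, -10.4]
grip_width: 0.457
```

Request:
drive_tool([
  [[0.01, 0.003, 0, 0, 0, 0], [0.01, 0.003, 0, 0, 0, 0], [0.01, 0.003, 0, 0, 0, 0]],
])

```text
time_s: 17.48
eef_pos: [583.2, -108.5, 251.6]
ee_rot: [-0.002, 0.986, 0.168, 0.003]
force: [1.5, 1.3, -10.2]
grip_width: 0.46
```

Request:
drive_tool([
  [[0.01, 0.003, 0, 0, 0, 0], [0.01, 0.003, 0, 0, 0, 0], [0.01, 0.003, 0, 0, 0, 0]],
])

```text
time_s: 17.85
eef_pos: [584.6, -108.1, 252.3]
ee_rot: [-0.001, 0.986, 0.168, 0.004]
force: [6.3, 2.3, -6.8]
grip_width: 0.463
```

```bash
python3 snap.py 13
```

```text
t 17.85 pos [ 584.56 -108.07  252.31] tooly [ 0.3312 -0.9436 -0.0014] toolz [ 0.0069  0.0039 -1.    ] F [ 6.25  2.29 -6.77] T [ 0.63 -1.2   0.02] g 0.463
```

Request:
drive_tool([
  [[0.01, 0.003, -0.006, 0, 0.002, 0], [0.01, 0.003, -0.006, 0, 0.002, 0], [0.01, 0.003, -0.006, 0, 0.002, 0]],
])

```text
time_s: 18.23
eef_pos: [585.7, -107.8, 251.8]
ee_rot: [-0.001, 0.986, 0.168, 0.003]
force: [6.8, 2.9, -6.8]
grip_width: 0.457
```

Request:
drive_tool([
  [[0.008, 0.003, -0.003, 0, 0.002, 0], [0.008, 0.003, -0.003, 0, 0.002, 0], [0.008, 0.003, -0.003, 0, 0.002, 0]],
])

```text
time_s: 18.6
eef_pos: [586.8, -107.4, 251.5]
ee_rot: [-0.002, 0.986, 0.168, 0.002]
force: [6.0, 2.3, -8.4]
grip_width: 0.465
```

```bash
python3 snap.py 14
```

```text
t 18.6 pos [ 586.77 -107.44  251.51] tooly [ 0.3311 -0.9436 -0.0025] toolz [ 0.0026  0.0036 -1.    ] F [ 6.02  2.32 -8.43] T [ 0.31 -1.08 -0.01] g 0.465
```

Request:
drive_tool([
  [[0.007, 0.002, 0, 0, 0, 0], [0.007, 0.002, 0, 0, 0, 0], [0.007, 0.002, 0, 0, 0, 0]],
])

```text
time_s: 18.98
eef_pos: [587.5, -107.2, 251.5]
ee_rot: [-0.002, 0.986, 0.168, 0.002]
force: [3.4, 1.7, -7.7]
grip_width: 0.464
```

```bash
python3 snap.py 15 wrist
```

```text
t 18.98 pos [ 587.55 -107.2   251.51] tooly [ 0.3311 -0.9436 -0.0025] toolz [ 0.0029  0.0037 -1.    ] F [ 3.36  1.65 -7.74] T [ 0.34 -0.78 -0.02] g 0.464
```

View pics/wrist_15.png

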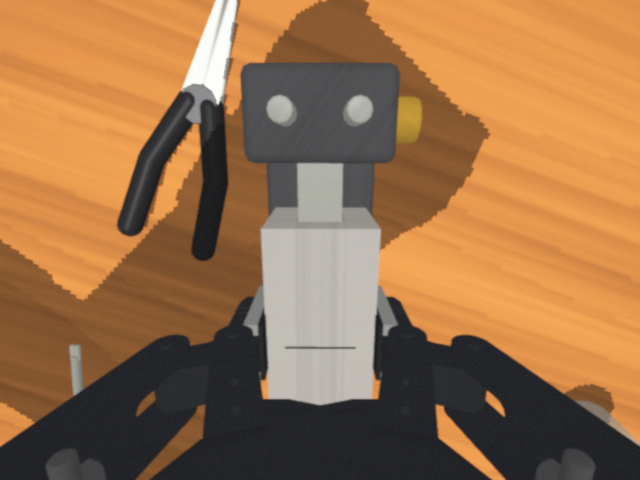

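Request:
drive_tool([
  [[0.006, 0.002, -0.003, 0, 0, 0], [0.006, 0.002, -0.003, 0, 0, 0], [0.006, 0.002, -0.003, 0, 0, 0]],
])

```text
time_s: 19.4
eef_pos: [588.1, -107.0, 251.3]
ee_rot: [-0.002, 0.986, 0.168, 0.002]
force: [2.3, 1.4, -6.5]
grip_width: 0.459
```

```bash
python3 snap.py 16
```

```text
t 19.4 pos [ 588.13 -107.02  251.33] tooly [ 0.3311 -0.9436 -0.0024] toolz [ 0.003   0.0036 -1.    ] F [ 2.34  1.41 -6.48] T [ 0.21 -0.52 -0.02] g 0.459
```

Request:
drive_tool([
  [[0.005, 0.001, -0.003, 0, 0, 0], [0.005, 0.001, -0.003, 0, 0, 0], [0.005, 0.001, -0.003, 0, 0, 0]],
])

```text
time_s: 19.77
eef_pos: [588.5, -107.0, 251.0]
ee_rot: [-0.002, 0.986, 0.168, 0.002]
force: [0.9, 0.4, -6.5]
grip_width: 0.462
```

```bash
python3 snap.py 17
```

```text
t 19.77 pos [ 588.54 -106.97  250.97] tooly [ 0.3311 -0.9436 -0.0025] toolz [ 0.0025  0.0036 -1.    ] F [ 0.91  0.36 -6.5 ] T [ 0.11 -0.22 -0.04] g 0.462
```

Request:
drive_tool([
  [[0, 0, 0, 0, 0, 0], [0, 0, 0, 0, 0, 0], [0, 0, 0, 0, 0, 0], [0, 0, 0, 0, 0, 0], [0, 0, 0, 0, 0, 0], [0, 0, 0, 0, 0, 0]],
], fingers=0.6)

```text
time_s: 20.52
eef_pos: [588.5, -107.0, 251.0]
ee_rot: [-0.002, 0.986, 0.168, 0.002]
force: [0.2, -0.5, -0.7]
grip_width: 0.799
```

```bash
python3 snap.py 18 wrist
```

```text
t 20.52 pos [ 588.55 -106.97  251.  ] tooly [ 0.3311 -0.9436 -0.0025] toolz [ 0.0025  0.0036 -1.    ] F [ 0.22 -0.47 -0.73] T [-0.01 -0.04  0.03] g 0.799
```

View pics/wrist_18.png

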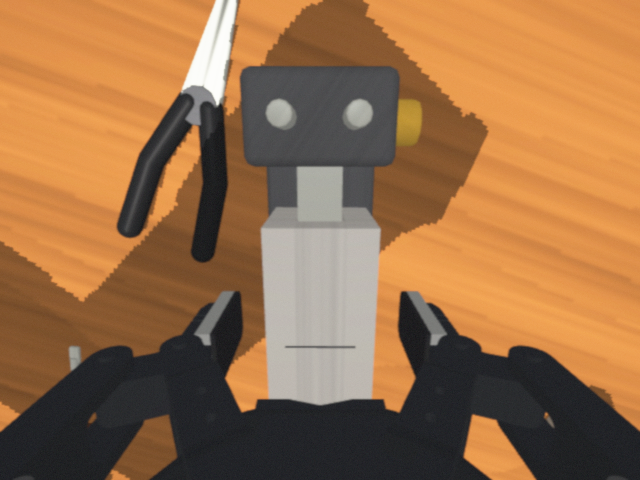

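Request:
drive_tool([
  [[0, 0, 0.1, 0, 0, 0], [0, 0, 0.4, 0, 0, 0], [0, 0, 0.8, 0, 0, 0], [0, 0, 1, 0, 0, 0], [0, 0, 1, 0, 0, 0]],
])

```text
time_s: 21.2
eef_pos: [588.6, -106.9, 352.9]
ee_rot: [-0.001, 0.986, 0.168, 0.003]
force: [-0.1, -0.0, -0.2]
grip_width: 0.803
```

Request:
drive_tool([
  [[-0.4, 0.4, 0.3, 0, 0, 0], [-0.8, 0.8, 0.5, 0, 0, 0], [-0.8, 0.8, 0.5, 0, 0, 0], [-0.8, 0.8, 0.5, 0, 0, 0]],
])

```text
time_s: 21.7
eef_pos: [508.8, -27.2, 402.1]
ee_rot: [-0.001, 0.986, 0.168, 0.003]
force: [-0.5, -0.3, -0.3]
grip_width: 0.796
```

```bash
python3 snap.py 19 scene side wrist
python3 - <<'E'
import cv2,numpy as np
from h import *
p=[516.06,-130.87,.3357]
t=73.7
ims=[]
for n,(x,y,w,h),k in (("scene",(290,240,150,110),4),("side",(350,215,110,100),5)):
    a=cv2.imread(f"pics/{n}_19.png"); cv2.imwrite(f"pics/{n}19c.png",cv2.resize(a[y:y+h,x:x+w],None,fx=k,fy=k,interpolation=cv2.INTER_CUBIC))
E
```

```text
t 21.7 pos [508.79 -27.17 402.09] tooly [ 3.312e-01 -9.436e-01 -6.000e-04] toolz [ 0.0049  0.0024 -1.    ] F [-0.52 -0.29 -0.32] T [-0.02  0.01 -0.01] g 0.796
```

View pics/scene_19.png

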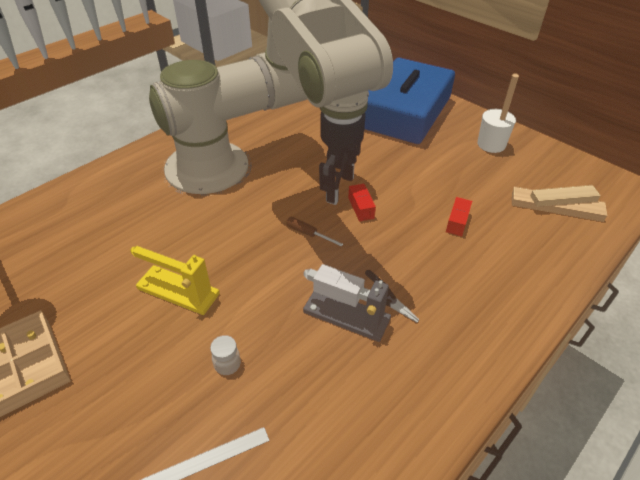

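View pics/side19c.png

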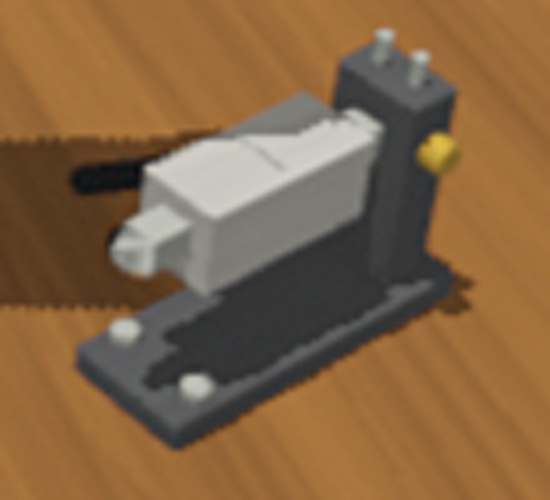

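View pics/wrist_19.png

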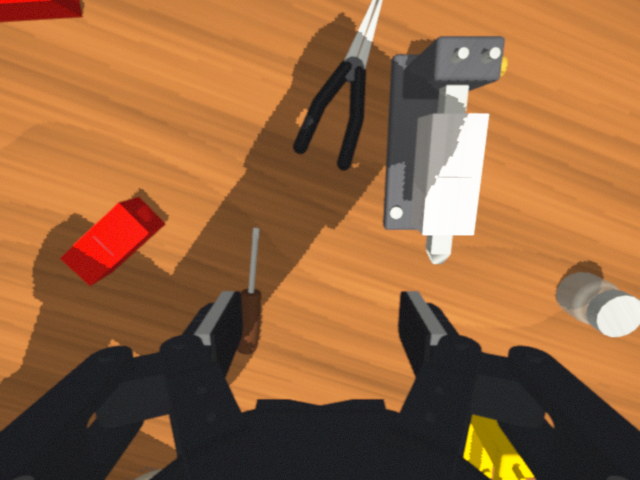

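```bash
python3 -c "
from rig import ctrl
print(ctrl.finish_job())"
```

```text
the job is handed in; nothing more can be done
None
```

The aluminium stop block is on the dark steel gauge's bar, the same way up as it lay, with the ball in its groove. I let go of it, backed the arm away and handed the job in at about 22 s.

- **Threading:** the block went onto the bar with no readable contact force. About 31 mm past the tip (block centre) it began to mount the ball. That took up to about 4 N along the bar and raised the downward load from 3 N to about 10.5 N.
- **Click:** further on, the ball drew the block forward with up to about 7 N, a little above the 2–5 N the task gives. I followed it until this fell to about 1 N. The downward load also eased to 6.5 N, as expected with the ball in the groove, and the block's centre was then about 74 mm from the tip. No reading during the slide showed the block pressed on the gauge by more than about 8 N, against the 25 N limit.
- **Last checks:** the block did not shift along the bar when I released it. The pictures after I backed off show it seated short of the post, and the pliers, jar, bradawl and red blocks look unmoved. The wrist force read about zero.
- **Not checked:** I can't see or read the ball itself, and I did not nudge the block to test the click, so this rests on the forces and the pictures.

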